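# Unhook the carded delivery valve cap and file it in the job tote

### The job

The pump on the bench is one brass delivery valve cap short: take the hang card with the new brass cap off its display peg, lifting its eye over the upturned tip as you slide it off so that the peg is not forced. Lower the card, eye up, all the way down into the empty narrow pocket of the blue job tote and leave it standing there; do not let it drop. Leave the other card hanging and the loose plunger and tappet where they are.

Things in the scene. Friction and masses are not known exactly. Their poses are not given: they have to be found in the camera images.
- stand: Fixed grey perforated-sheet stand, 235 mm wide, 245 mm high. Origin: mid-width on the worktop; x to its back, y along its width, z up. Sheet front at x = 40 mm, foot x = 5 to 75 mm. Two 6 mm wire pegs stick out of the sheet towards -x at y = -55 and 55 mm, centreline 230 mm up. One hang card hangs on each, 48 to 58 mm before the sheet; which card is on which peg varies.
- peg_bend_a (a point): On the centreline of the peg at the stand's y = -55 mm, where its level part ends: x = -60, z = 230 mm on the stand (100 mm before the sheet). From here it bends up at about 45 degrees and ends at x = -80, z = 246 mm, with a 3 mm round end. Axes are the stand's.
- peg_bend_b (a point): The same point on the other peg, at the stand's y = +55 mm.
- cap_card: Loose rigid white hang card, blue band at top, one brass cap (39 mm) under a clear blister. 70 mm wide, 130 high, 4 thick, about 0.07 kg. Origin: middle of lower edge, mid-thickness; z up to the eye end, y along width, x normal (parallel to the stand's x as it hangs). Blister to x = -18 mm, z = 13 to 71 mm, 48 mm wide; flat elsewhere. It may hang tilted by about 2 degrees.
- cap_card_eye (a point): Centre of the round 20 mm through-eye of the brass-cap card, at z = 96 mm on the card, mid-thickness; 24 mm of flat card remain above the eye for gripping. The card hangs with the eye's top on the peg, so the eye's centre starts about 7 mm below the peg's centreline.
- seat_card: Loose hang card like the first (same size, eye and origin) but with an orange band and two dark steel valve seats under its blister; hangs on the other peg and stays there.
- tote: Fixed blue plastic job tote, open on top, 118 (x) by 142 (y) by 60 mm high, walls 3 mm. Origin: centre of underside, z up. Along its -x side lie the empty narrow card pocket (towards +y) and a small cell with a valve seat (towards -y); behind them is a compartment with two springs and a plunger up to 58 mm high. All contents are fixed.
- tote_pocket (a point): Centre of the floor of the empty narrow card pocket, 4 mm above the worktop. The pocket is 34 mm wide along the tote's x, 88 mm long along its y and 56 mm deep; its axes are the tote's. The card goes in with its width along the tote's y, the blister facing either way.
- plunger_b: Loose dark pump plunger standing upright on the worktop, 27 mm round, 50 mm high; origin at the centre of its underside. Bystander.
- tappet_b: Loose bright roller tappet standing on the worktop, 41 x 30 x 34 mm; origin at the centre of its underside. Bystander.

How it is judged:
By the outcome, as a careful person would: the job done as asked, in the order asked, and still so for the second after the job is handed in, with the robot touching nothing.
It also fails if it takes over 45 s, if anything falls off the work surface, if the arm or the gripper's body presses on something with over 40 N, if the wrist force passes 120 N, or if a joint passes its speed limit or range.

### The arm

A 6-joint arm with a two-finger parallel gripper is mounted at the origin on a cart in front of the work surface, level with it; the furniture and walls round the work are solid. World frame = base frame: x ahead of the robot, y to its left, z up, the work surface at z = 0. Lengths are in mm, angles in rad, forces in N, time in s.
With the tool pointing down it reaches from about 350 to 975 mm from the base axis. Payload 7.1 kg.
Tool frame: the origin (TCP) lies at the very end of the fingers, on their centre line; the grasp point (between the pads) lies ctrl.hold_point_z behind it (ctrl.hold_point_z is the distance from the TCP to the grasp point, in mm); z points along the fingers, y is the line along which they close (so a half turn about z gives the same grasp; the last joint's range is limited). The gripper opens to 88 mm and grips with 3 to 60 N. Pads are 20 mm wide; open, the fingers measure 115 mm over their backs; the gripper's body (75 mm by 178 mm) begins 61 mm behind the grasp point.
Start: joints at [-1.284, 0.423, 1.63, -0, 1.089, -0.019], TCP at [188.178, -595.981, 222.675] pointing down, gripper open.
Joint ranges: [-3, 3], [-0.9, 2.11], [0.09, 2.58], [-1.31, 4.45], [0.11, 2.69], [-2.54, 2.54]. Speed limits (rad/s): [2.39, 2.39, 3.01, 3.14, 3.14, 3.14].

### API

Orientations are given as a rotation vector (axis times angle).
In Python, from workcell import ctrl gives the robot as it stands. The module is installed in compiled form; this text tells all that it offers.
- The arm moves only by the shell command python3 -m creep 'ROWS'. ROWS is JSON, a list of rows, each an object with "translation": the shift along the tool's x, y, z in mm, a list of three; "angular": the turn, a rotation vector about the tool's x, y, z in rad, a list of three; "jaw": the opening, from 0 (shut) to 1 (fully open). A call has exactly 8 rows; each row is the pose to reach, as a shift and turn from the pose commanded when the call began, along the tool's axes at that moment; what a row does not reach only later rows make up. A row lasts 1/8 s, in which the tool goes at most 62.5 mm and 10.7 degrees, less where a joint would pass 70% of its speed; a pose out of reach is approached as far as the arm can. A call with a gripper value outside its range is refused whole. The fingers move at their own pace and stop on an object; the grip force is fixed at half the most. Time passes only in rows, so rows that repeat a pose let the fingers close, or fill a call up. It gives the time, the measured TCP pose, the force, the opening and the grip force at its end, in the units of the state.
- ctrl.get_obs(): the state, without advancing time (a new reading comes with each control period).
- ctrl.get_image(name): name is "scene" or "top"; returns the picture (384x512x3 uint8, red, green, blue); there is no depth.
- ctrl.camera_info(name): a dict with "camera_matrix" (3x3 intrinsics, pixels), "distortion" ([k1, k2, p1, p2, k3] as OpenCV has them; the pictures are not rectified), "world_from_camera" (4x4, takes a point from camera to world coordinates). Camera axes: x right, y up, looking along -z (the intrinsics and any distortion apply to the point x, -y, -z); pixel columns grow to the right and rows downward; lengths in mm; the calibration is good to about 2 mm. A picture is of the moment at which its call begins. camera_info takes no time and is no camera call.
- ctrl.close_job(): hands the job in; it is judged then, once.
Trained networks look in the newest picture that a camera, given by its name, has taken for a name from the list of things; names that differ only in an ending like _2 or _b are one class to them, and where a whole thing is asked for, a point or a joint stands for the part that bears it (a point fixed in the world has none). Each returns a list of dicts, best first, with "score" (0 to 1); they miss things now and then, are a little off and sometimes report something else, mostly with a low value. They report only what shows in the picture. A call takes as long as a camera call.
- ctrl.look_for(camera, label): "rect" ([left, top, right, bottom] in pixels, round what is visible of it).
The state is a dict: "t": time; "qpos": joint angles; "qvel": joint speeds; "joint_torque": joint torques, N m; "ee_pos": TCP position; "orientation": TCP orientation; "ft_force": force on the tool from outside, world axes, zero at the start; "moment": the same for the moment, N m; "width": finger opening in mm; "grasp_force": force on a finger pad.
Only numpy, scipy, OpenCV 4.12 (cv2) and the standard library are available. Lean on these libraries where they do the work, as an engineer would, in place of code of your own. Each camera call takes 0.05 s, during which the arm holds its last target. There are 200 camera calls.

## Working session

There is one attempt and no reset: what is moved stays moved. The work goes in short steps, Python scripts to look and compute and a shell command to move; the robot and the scene stay as the last step left them, time stands still between calls to the robot, and variables do not carry over. Pictures are saved under pics/ and viewed, at most 12 in all, crops included, and the job is handed in when it is done.

```bash
mkdir -p pics; cat > h.py <<'E'
import numpy as np, cv2
from workcell import ctrl
from scipy.spatial.transform import Rotation as R
def cam(n):
    i=ctrl.camera_info(n); return np.array(i["camera_matrix"],float),np.array(i["distortion"],float),np.array(i["world_from_camera"],float)
def ray(n,px):
    K,d,T=cam(n); u=cv2.undistortPoints(np.array([[px]],float),K,d)[0,0]
    v=T[:3,:3]@np.array([u[0],-u[1],-1]); return T[:3,3],v/np.linalg.norm(v)
def onz(n,px,z):
    o,v=ray(n,px); return o+v*(z-o[2])/v[2]
def tri(pa,pb):
    (o1,v1),(o2,v2)=ray("scene",pa),ray("top",pb)
    s=np.linalg.lstsq(np.stack([v1,-v2],1),o2-o1,rcond=None)[0]
    a,b=o1+s[0]*v1,o2+s[1]*v2; return (a+b)/2,np.linalg.norm(a-b)
def proj(n,P):
    K,d,T=cam(n); q=(np.linalg.inv(T)@np.r_[np.array(P,float),1])[:3]
    return cv2.projectPoints(np.array([[q[0],-q[1],-q[2]]]),np.zeros(3),np.zeros(3),K,d)[0][0,0]
def totool(P):
    o=ctrl.get_obs(); return R.from_rotvec(o["orientation"]).inv().apply(np.array(P)-o["ee_pos"])
E
python3 - <<'E'
from h import *
np.set_printoptions(precision=1,suppress=True)
for n in("scene","top"):
    im=ctrl.get_image(n); cv2.imwrite(f"pics/{n}0.png",cv2.resize(im[:,:,::-1],(800,600),interpolation=cv2.INTER_CUBIC))
    K,d,T=cam(n); print(n,T[:3,3],-T[:3,2],K[0,0])
    for l in("stand","peg_bend_a","peg_bend_b","cap_card","cap_card_eye","seat_card","tote","tote_pocket","plunger_b","tappet_b"):
        print(l,[(round(r["score"],2),np.array(r["rect"]).round(0)) for r in ctrl.look_for(n,l)[:2]])
print(ctrl.get_obs(),ctrl.hold_point_z)
E
```

```text
scene [ 989.  -310.7  946.2] [-0.5  0.  -0.9] 381.9848134100274
stand [(0.7, array([161., 165., 262., 264.]))]
peg_bend_a [(0.92, array([161., 139., 266., 266.]))]
peg_bend_b [(0.92, array([161., 139., 266., 266.]))]
cap_card [(0.59, array([195., 149., 218., 192.]))]
cap_card_eye [(0.59, array([194., 147., 216., 191.]))]
seat_card [(0.6, array([236., 173., 257., 216.]))]
tote [(0.65, array([230., 150., 292., 202.]))]
tote_pocket [(0.89, array([227., 150., 289., 201.])), (0.21, array([306., 244., 320., 259.]))]
plunger_b [(0.43, array([306., 209., 316., 223.]))]
tappet_b [(0.6, array([304., 245., 321., 260.]))]
top [ 407.6 -266.  1019.1] [ 0.1 -0.  -1. ] 395.65879090096917
stand [(0.74, array([268., 104., 375., 209.]))]
peg_bend_a [(0.95, array([262., 106., 377., 209.]))]
peg_bend_b [(0.95, array([262., 106., 377., 209.]))]
cap_card [(0.56, array([314., 164., 345., 195.]))]
cap_card_eye [(0.73, array([312., 165., 346., 197.])), (0.3, array([265., 104., 375., 211.]))]
seat_card [(0.67, array([267., 107., 379., 210.])), (0.65, array([273., 137., 296., 171.]))]
tote [(0.96, array([233., 198., 304., 258.]))]
tote_pocket [(0.62, array([233., 198., 301., 256.])), (0.19, array([215., 136., 227., 148.]))]
plunger_b [(0.69, array([208., 173., 219., 183.]))]
tappet_b [(0.43, array([214., 138., 224., 147.]))]
{'t': 1.1, 'qpos': array([-1.3,  0.4,  1.6, -0. ,  1.1, -0. ]), 'qvel': array([ 0., -0., -0., -0.,  0.,  0.]), 'joint_torque': array([ -0. , -54.5, -27.4,   0.1,   0. ,  -0. ]), 'ee_pos': array([ 188.2, -596. ,  222.7]), 'orientation': array([ 3.1,  0.5, -0. ]), 'ft_force': array([0.2, 0.1, 0.1]), 'moment': array([-0.1, -0. , -0.1]), 'grasp_force': 0.0, 'width': 87.80496794149049} 18.700000000000003
```

View pics/scene0.png

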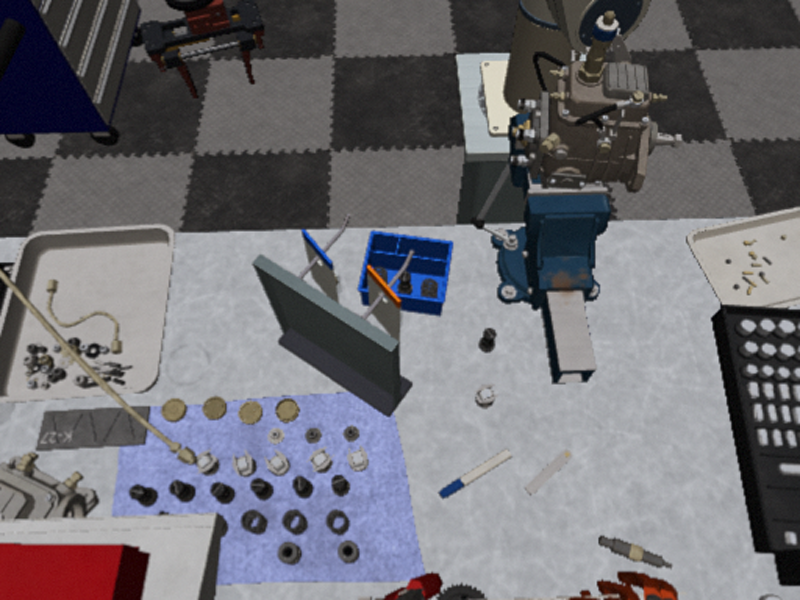

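View pics/top0.png

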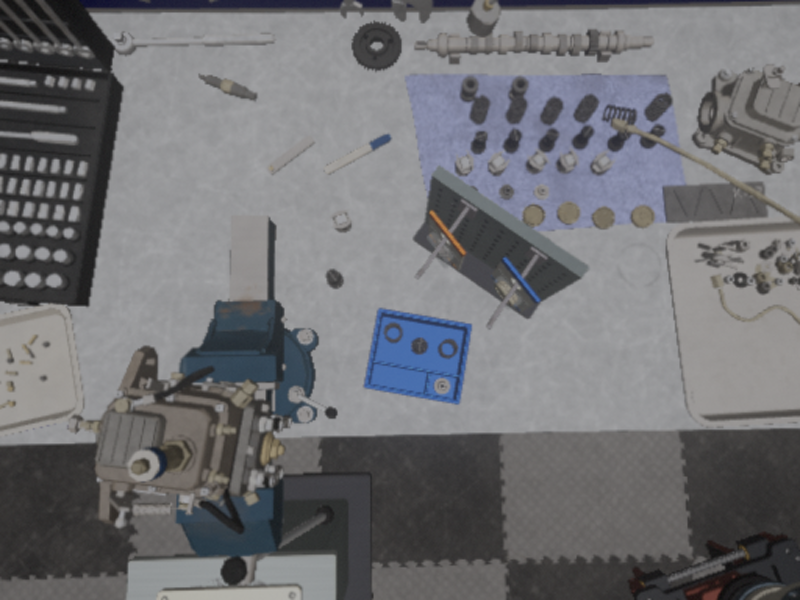

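The scene view shows the blue-band (cap) card on the left peg (about 318,248) and the orange card at (383,283). In the top view the blue card is at (520,280), its peg tip at (488,327), and the tote pocket at (398,378). I'll zoom in on these.

```bash
python3 - <<'E'
from h import *
for n,(x,y,w,h) in {"scene":(160,130,140,105),"top":(230,100,152,114)}.items():
    pass
s=ctrl.get_image("scene"); t=ctrl.get_image("top")
cv2.imwrite("pics/s1.png",cv2.resize(s[130:260,160:300,::-1],None,fx=4.5,fy=4.5,interpolation=cv2.INTER_CUBIC))
cv2.imwrite("pics/t1.png",cv2.resize(t[100:265,225:385,::-1],None,fx=3.6,fy=3.6,interpolation=cv2.INTER_CUBIC))
E
```

```text
(no output)
```

View pics/s1.png

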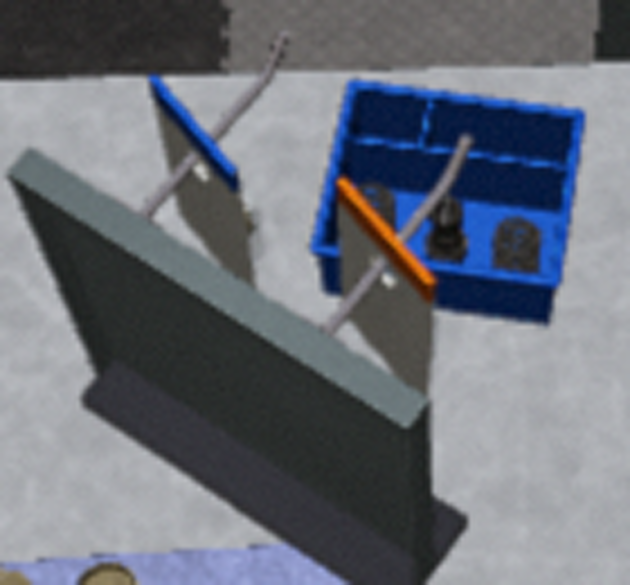

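View pics/t1.png

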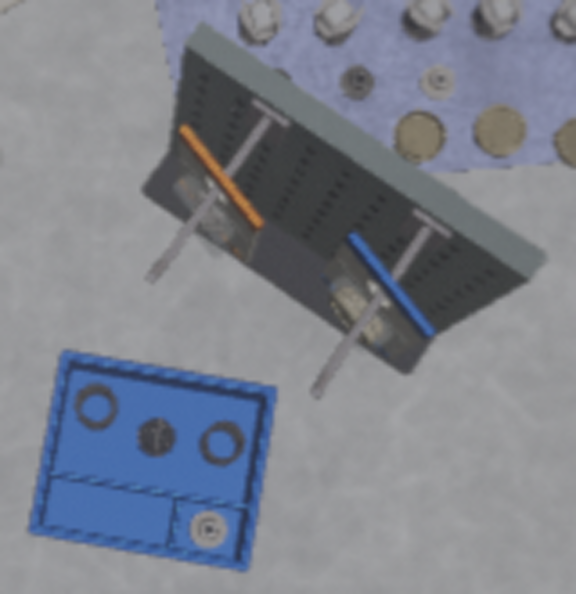

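```bash
python3 - <<'E'
from h import *
np.set_printoptions(precision=1,suppress=True)
S=lambda p:[(p[0]+.5)/4.5-.5+160,(p[1]+.5)/4.5-.5+130]
Tt=lambda p:[(p[0]+.5)/3.6-.5+225,(p[1]+.5)/3.6-.5+100]
P={}
for k,a,b,z in [("card-",(154,80),(351,237),0),("card+",(236,187),(433,333),0),("tipB",(282,38),(317,393),246),("tipO",(465,140),(152,278),246),
 ("Sb-",(10,175),(546,255),245),("Sf-",(32,150),(528,280),245),("Sb+",(412,428),(205,22),245),("Sf+",(428,400),(187,48),245),
 ("T-+",(582,113),(32,535),60),("T--",(352,82),(247,570),60),("T++",(560,285),(67,350),60),("T+-",(315,250),(275,385),60)]:
    p,e=tri(S(a),Tt(b)); P[k]=p; print(k,p,round(e,1),onz("scene",S(a),z)[:2] if z else "",onz("top",Tt(b),z)[:2] if z else "")
d=(P["Sb+"]-P["Sb-"]+P["Sf+"]-P["Sf-"]); print("stand y dir",np.degrees(np.arctan2(d[1],d[0]))-90)
d=P["tipO"]-P["tipB"]; print("tips",np.degrees(np.arctan2(d[1],d[0]))-90,np.linalg.norm(d))
print("tote yaw",[np.degrees(np.arctan2(*(P[a]-P[b])[1::-1]))-c for a,b,c in(("T-+","T--",90),("T++","T+-",90),("T++","T-+",0),("T+-","T--",0))])
print("tote c",sum(P[k] for k in P if k[0]=="T")/4)
E
```

```text
card- [ 551.6 -409.2  309.8] 39.4  
card+ [ 520.7 -433.   178.3] 50.3  
tipB [ 477.8 -379.2  239.6] 0.3 [ 482.4 -378.8] [ 477.3 -378.1]
tipO [ 543.1 -289.8  242.4] 0.3 [ 545.3 -290.1] [ 542.5 -289.6]
Sb- [ 552.8 -509.6  238.4] 1.0 [ 557.  -507.2] [ 551.6 -508. ]
Sf- [ 538.9 -499.5  238.1] 0.4 [ 543.3 -497.9] [ 537.8 -497.2]
Sb+ [ 691.2 -321.1  239.7] 4.2 [ 693.7 -319. ] [ 689.1 -322.9]
Sf+ [ 676.9 -312.2  236.9] 1.2 [ 680.5 -311.6] [ 674.  -312.3]
T-+ [ 403.  -210.9   48.8] 0.3 [ 410.3 -212. ] [ 403.1 -211.7]
T-- [ 377.1 -354.    52. ] 1.3 [ 382.6 -353. ] [ 377.3 -353.9]
T++ [ 527.  -234.6   56.7] 3.7 [ 528.8 -233.1] [ 526.4 -236.5]
T+- [ 500.1 -376.3   59. ] 1.4 [ 500.7 -375.5] [ 500.  -376.9]
stand y dir -36.32482001418546
tips -36.129116714104796 110.69625356157754
tote yaw [np.float64(-10.277555182111271), np.float64(-10.745694348012634), np.float64(-10.819449743053742), np.float64(-10.252318386568485)]
tote c [ 451.8 -294.    54.1]
```

```bash
python3 - <<'E'
from h import *
np.set_printoptions(precision=2,suppress=True)
S=lambda p:[(p[0]+.5)/4.5-.5+160,(p[1]+.5)/4.5-.5+130]
Tt=lambda p:[(p[0]+.5)/3.6-.5+225,(p[1]+.5)/3.6-.5+100]
a=np.radians(-36.2); ex=np.array([np.cos(a),np.sin(a),0]); ey=np.array([-np.sin(a),np.cos(a),0]); O=np.array([577,-381,0])
for A,B in [((154,80),(433,333)),((236,187),(351,237))]:
    p,e=tri(S(A),Tt(B)); q=p-O; print("card",p,e,"stand",q@ex,q@ey)
    for n,X in(("scene",S(A)),("top",Tt(B))): q=onz(n,X,257)-O; print(n,q@ex,q@ey)
for A,B in [((515,130),(278,450)),((515,250),(335,412)),((590,70),(150,460))]:
    print("vise",tri([A[0]/1.5625,A[1]/1.5625],[B[0]/1.5625,B[1]/1.5625]))
G=O-13*ex-77*ey+[0,0,300]; print(G,totool(G))
o=ctrl.get_obs(); Rr=R.from_rotvec(o["orientation"]); print(Rr.as_matrix())
ty=-ex if (Rr.as_matrix()[:,1]@ex)<0 else ex
D=np.stack([np.cross(ty,[0,0,-1]),ty,[0,0,-1]],1); print((Rr.inv()*R.from_matrix(D)).as_rotvec())
E
```

```text
card [ 508.49 -441.13  250.66] 1.6944710926569375 stand -19.775102555978695 -88.98304789359851
scene -17.308321444464514 -84.64772838531393
top -20.807815459006637 -89.0140917037826
card [ 564.62 -400.68  240.67] 1.138342086783408 stand 1.6309234789573448 -23.195907652656857
scene 8.067618421308573 -15.21208223859335
top -2.3742158622933496 -23.325335039827518
vise (array([ 332.39, -119.02,  251.29]), np.float64(2.935934870216129))
vise (array([ 372.54, -119.82,  -23.71]), np.float64(76.32391095995213))
vise (array([337.5 , -25.47, 372.24]), np.float64(22.546711249625986))
[ 521.03 -435.46  300.  ] [365.75 -52.88 -77.32]
[[ 0.95  0.3  -0.  ]
 [ 0.3  -0.95 -0.  ]
 [-0.    0.   -1.  ]]
[ 0.    0.   -0.63]
```

```bash
python3 - <<'E'
from h import *
a=np.radians(-36.2); ex=np.array([np.cos(a),np.sin(a),0]); ey=np.array([-np.sin(a),np.cos(a),0]); O=np.array([577,-381,0])
out=[]
for n,(x,y,w,h) in {"scene":(185,130,50,75),"top":(305,155,50,75)}.items():
    f=8; im=cv2.resize(ctrl.get_image(n)[y:y+h,x:x+w,::-1],None,fx=f,fy=f,interpolation=cv2.INTER_CUBIC)
    def pt(P): q=proj(n,P); return tuple(int((q[i]-(x,y)[i]+.5)*f) for i in(0,1))
    W=lambda s:O+s[0]*ex+s[1]*ey+np.array([0,0,s[2]])
    for yaw,c in((0,(0,255,0)),(-16,(0,0,255))):
        r=np.radians(yaw); u=np.array([-np.sin(r),np.cos(r)])
        C=np.array([-11,-55]); pts=[W((*(C+k*35*u),z)) for k,z in((-1,257),(1,257),(1,127),(-1,127))]
        cv2.polylines(im,[np.array([pt(p) for p in pts])],True,c,1)
    cv2.polylines(im,[np.array([pt(W(s)) for s in((40,-55,230),(-60,-55,230),(-80,-55,246))])],False,(255,0,255),1)
    out.append(im)
cv2.imwrite("pics/ov.png",np.hstack(out))
E
```

```text
(no output)
```

View pics/ov.png

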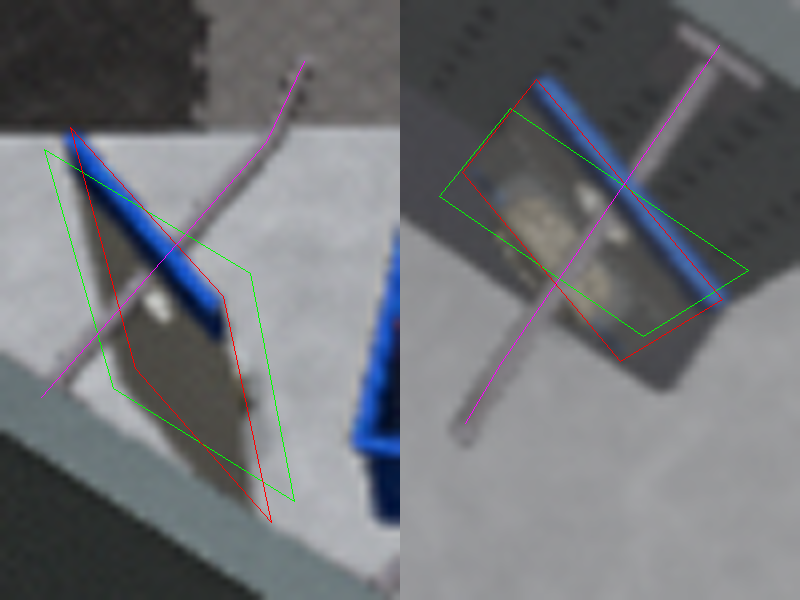

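Both overlays show the card hanging yawed by about −16° on the peg (red outline). Its top edge in the top view runs from (540,80) to (718,300). I'll grip it on its −y side, clear of the peg.

```bash
python3 -m creep '[{"translation":[20,-3,-55],"angular":[0,0,-0.05],"jaw":0.34},{"translation":[75,-11,-77],"angular":[0,0,-0.15],"jaw":0.34},{"translation":[133,-20,-77],"angular":[0,0,-0.25],"jaw":0.34},{"translation":[191,-29,-77],"angular":[0,0,-0.35],"jaw":0.34},{"translation":[249,-38,-77],"angular":[0,0,-0.45],"jaw":0.34},{"translation":[307,-47,-77],"angular":[0,0,-0.49],"jaw":0.34},{"translation":[362,-55.5,-77],"angular":[0,0,-0.49],"jaw":0.34},{"translation":[362,-55.5,-77],"angular":[0,0,-0.49],"jaw":0.34}]'
python3 - <<'E'
from h import *
out=[]
for n,(x,y,w,h) in {"scene":(165,100,80,115),"top":(290,135,80,115)}.items():
    out.append(cv2.resize(ctrl.get_image(n)[y:y+h,x:x+w,::-1],None,fx=5,fy=5,interpolation=cv2.INTER_CUBIC))
cv2.imwrite("pics/hov.png",np.hstack(out))
print(ctrl.get_obs()["ee_pos"])
E
```

```text
t: 2.3
ee_pos: [519.8, -431.9, 299.3]
orientation: [-2.893, -1.224, -0.001]
ft_force: [-1.1, -0.4, -0.6]
width: 30.1
grasp_force: 0.0
[ 516.75399303 -433.68721137  299.30425457]
```

View pics/hov.png

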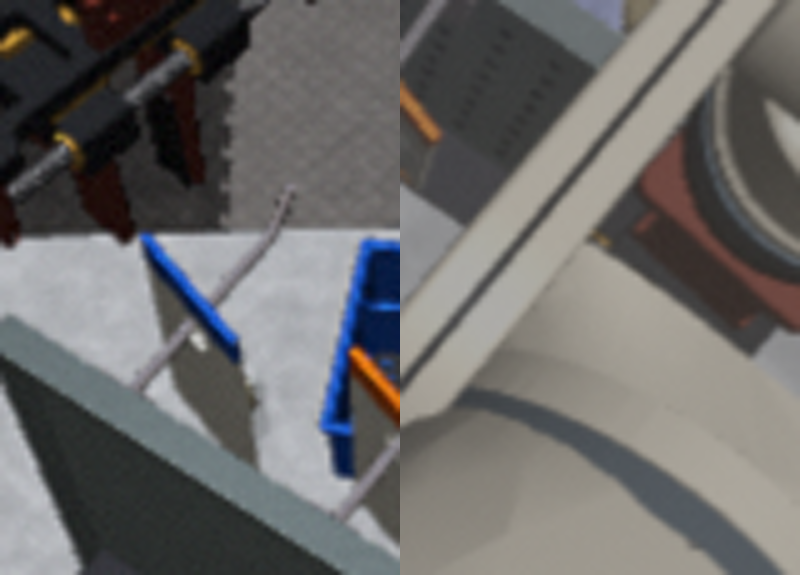

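```bash
python3 - <<'E'
from h import *
o=ctrl.get_obs(); M=R.from_rotvec(o["orientation"]).as_matrix(); print(M.round(3))
for k in(-29,-15,0,15,29):
    q=proj("scene",o["ee_pos"]+k*M[:,1]); print(k,((q-[165,100]+.5)*5).round())
E
```

```text
[[ 0.699  0.715 -0.001]
 [ 0.715 -0.699  0.   ]
 [-0.    -0.001 -1.   ]]
-29 [194. 147.]
-15 [170. 167.]
0 [144. 188.]
15 [117. 211.]
29 [ 91. 231.]
```

```bash
python3 -m creep '[{"translation":[0,0,20],"angular":[0,0,0],"jaw":0.34},{"translation":[0,0,32],"angular":[0,0,0],"jaw":0.34},{"translation":[0,0,42],"angular":[0,0,0],"jaw":0.34},{"translation":[0,0,52],"angular":[0,0,0],"jaw":0.34},{"translation":[0,0,62],"angular":[0,0,0],"jaw":0.34},{"translation":[0,0,70],"angular":[0,0,0],"jaw":0.34},{"translation":[0,0,78],"angular":[0,0,0],"jaw":0.34},{"translation":[0,0,78],"angular":[0,0,0],"jaw":0.34}]'
python3 - <<'E'
from h import *
o=ctrl.get_obs(); print(o["ee_pos"],o["ft_force"])
x,y,w,h=165,100,95,110
cv2.imwrite("pics/dn.png",cv2.resize(ctrl.get_image("scene")[y:y+h,x:x+w,::-1],None,fx=5,fy=5,interpolation=cv2.INTER_CUBIC))
E
```

```text
t: 3.4
ee_pos: [516.4, -433.8, 220.9]
orientation: [-2.895, -1.217, 0.001]
ft_force: [0.1, -0.3, -0.5]
width: 30.1
grasp_force: 0.0
[ 516.43976778 -433.82468465  220.91643556] [ 0.14437877 -0.32857477 -0.50425754]
```

View pics/dn.png

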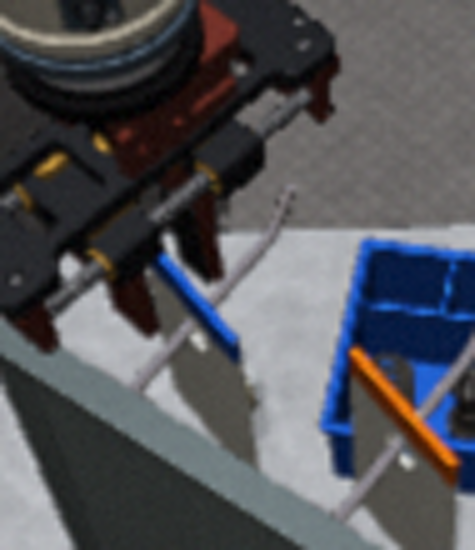

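The front fingertip at (210,275) and the back one at (145,330) straddle the card, clear of the peg. Closing.

```bash
python3 -m creep '[{"translation":[0,0,0],"angular":[0,0,0],"jaw":0.22},{"translation":[0,0,0],"angular":[0,0,0],"jaw":0.15},{"translation":[0,0,0],"angular":[0,0,0],"jaw":0.1},{"translation":[0,0,0],"angular":[0,0,0],"jaw":0},{"translation":[0,0,0],"angular":[0,0,0],"jaw":0},{"translation":[0,0,0],"angular":[0,0,0],"jaw":0},{"translation":[0,0,0],"angular":[0,0,0],"jaw":0},{"translation":[0,0,0],"angular":[0,0,0],"jaw":0}]'
python3 - <<'E'
from h import *
o=ctrl.get_obs(); print(o["ft_force"],o["moment"],o["width"],o["grasp_force"])
a=np.radians(-36.2); ex=np.array([np.cos(a),np.sin(a),0]); ey=np.array([-np.sin(a),np.cos(a),0]); O=np.array([577,-381,0])
M=R.from_rotvec(o["orientation"]).as_matrix()
p=o["ee_pos"]; q=p-O; print("tcp stand",q@ex,q@ey,p); e=q+24*M[:,0]; print("eye est",e@ex,e@ey)
print("ex in tool",M.T@ex,"ey",M.T@ey)
E
```

```text
t: 4.45
ee_pos: [516.7, -434.1, 221.8]
orientation: [2.896, 1.217, 0.0]
ft_force: [-0.1, -0.5, 1.5]
width: 3.8
grasp_force: 30.0
[-0.13875729 -0.53693477  1.50278881] [ 0.01053185 -0.108534   -0.00857705] 3.810239837840174 29.99862089753151
tcp stand -17.265934372869946 -78.4436463352807 [ 516.73781409 -434.10355064  221.76622599]
eye est -13.84070261914692 -54.68932493428719
ex in tool [1.42717990e-01 9.89763378e-01 1.73780376e-04] ey [ 9.89763392e-01 -1.42717998e-01  3.75469821e-05]
```

```bash
python3 -m creep '[{"translation":[0,0,-4],"angular":[0,0,0],"jaw":0},{"translation":[0,0,-7],"angular":[0,0,0],"jaw":0},{"translation":[-1.4,-10,-7],"angular":[0,0,0],"jaw":0},{"translation":[-2.9,-20,-7],"angular":[0,0,0],"jaw":0},{"translation":[-4.3,-30,-7],"angular":[0,0,0],"jaw":0},{"translation":[-5.3,-37,-7],"angular":[0,0,0],"jaw":0},{"translation":[-6,-42,-7.5],"angular":[0,0,0],"jaw":0},{"translation":[-6,-42,-7.5],"angular":[0,0,0],"jaw":0}]'
python3 - <<'E'
from h import *
o=ctrl.get_obs(); print(o["ft_force"],o["moment"],o["width"],o["grasp_force"])
x,y,w,h=165,100,95,110
cv2.imwrite("pics/sl.png",cv2.resize(ctrl.get_image("scene")[y:y+h,x:x+w,::-1],None,fx=5,fy=5,interpolation=cv2.INTER_CUBIC))
E
```

```text
t: 5.45
ee_pos: [482.3, -408.9, 229.4]
orientation: [2.896, 1.217, 0.0]
ft_force: [-0.1, 0.5, -1.0]
width: 4.3
grasp_force: 30.0
[-0.1184079   0.46227986 -0.96271223] [-0.01304906  0.00289541  0.01616227] 4.276842639342546 29.998887330293655
```

View pics/sl.png

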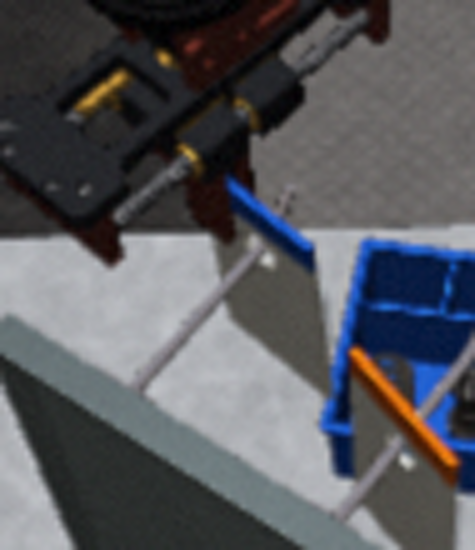

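```bash
python3 -m creep '[{"translation":[-0.6,-4,-1],"angular":[0,0,0],"jaw":0},{"translation":[-1.3,-9,-5],"angular":[0,0,0],"jaw":0},{"translation":[-2,-14,-9],"angular":[0,0,0],"jaw":0},{"translation":[-2.7,-19,-13],"angular":[0,0,0],"jaw":0},{"translation":[-3.4,-24,-17],"angular":[0,0,0],"jaw":0},{"translation":[-4.3,-30,-22],"angular":[0,0,0],"jaw":0},{"translation":[-5.4,-37,-28],"angular":[0,0,0],"jaw":0},{"translation":[-6,-41,-30],"angular":[0,0,0],"jaw":0}]'
python3 - <<'E'
from h import *
o=ctrl.get_obs(); print(o["ft_force"],o["moment"],o["width"],o["grasp_force"])
x,y,w,h=165,80,110,110
cv2.imwrite("pics/off.png",cv2.resize(ctrl.get_image("scene")[y:y+h,x:x+w,::-1],None,fx=5,fy=5,interpolation=cv2.INTER_CUBIC))
M=R.from_rotvec(o["orientation"]).as_matrix()
b=np.radians(-10.5); tx=np.array([np.cos(b),np.sin(b),0]); ty=np.array([-np.sin(b),np.cos(b),0]); T=np.array([453.6,-294,0])
# card centre at pocket: tote x=-39+8, y=24 ; card y axis = tool +x
TC=T-31*tx+24*ty-24*ty; TC[2]=o["ee_pos"][2]
print("target tcp",TC,"tool",M.T@(TC-o["ee_pos"]))
D=np.stack([ty,tx,[0,0,-1]],1); print((R.from_matrix(M.T@D)).as_rotvec(), o["ee_pos"])
E
```

```text
t: 6.5
ee_pos: [448.7, -384.4, 259.8]
orientation: [2.896, 1.217, 0.0]
ft_force: [0.3, -0.2, 0.1]
width: 3.6
grasp_force: 30.0
[ 0.29857634 -0.16576275  0.05557195] [-0.10064889  0.03695185 -0.00965408] 3.595281045271051 29.998859167099
target tcp [ 423.11909787 -288.35069871  259.82244128] tool [ 5.06986243e+01 -8.55324361e+01 -5.89344200e-02]
[ 7.04021949e-04  1.71739190e-04 -5.91810955e-01] [ 448.74386483 -384.42110472  259.82244128]
```

View pics/off.png

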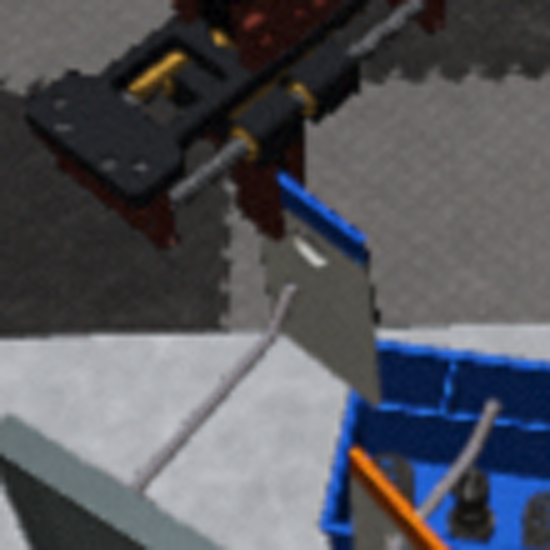

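The card is off the peg and hangs free (its eye at (310,250), peg tip at (290,290)). Moving it over the pocket.

```bash
python3 -m creep '[{"translation":[3,-14,0],"angular":[0,0,-0.06],"jaw":0},{"translation":[11,-30,0],"angular":[0,0,-0.17],"jaw":0},{"translation":[20,-45,0],"angular":[0,0,-0.28],"jaw":0},{"translation":[29,-58,0],"angular":[0,0,-0.39],"jaw":0},{"translation":[38,-70,10],"angular":[0,0,-0.5],"jaw":0},{"translation":[46,-80,35],"angular":[0,0,-0.59],"jaw":0},{"translation":[50.7,-85.5,60],"angular":[0,0,-0.59],"jaw":0},{"translation":[50.7,-85.5,80],"angular":[0,0,-0.59],"jaw":0}]'
python3 -m creep '[{"translation":[0,0,0],"angular":[0,0,0],"jaw":0},{"translation":[0,0,0],"angular":[0,0,0],"jaw":0},{"translation":[0,0,0],"angular":[0,0,0],"jaw":0},{"translation":[0,0,0],"angular":[0,0,0],"jaw":0},{"translation":[0,0,0],"angular":[0,0,0],"jaw":0},{"translation":[0,0,0],"angular":[0,0,0],"jaw":0},{"translation":[0,0,0],"angular":[0,0,0],"jaw":0},{"translation":[0,0,0],"angular":[0,0,0],"jaw":0}]'
python3 - <<'E'
from h import *
o=ctrl.get_obs(); print(o["ee_pos"],o["ft_force"])
M=R.from_rotvec(o["orientation"]).as_matrix(); x,y,w,h=215,105,95,110; f=5
im=cv2.resize(ctrl.get_image("scene")[y:y+h,x:x+w,::-1],None,fx=f,fy=f,interpolation=cv2.INTER_CUBIC)
pt=lambda P:tuple(int((v-k+.5)*f) for v,k in zip(proj("scene",P),(x,y)))
q=o["ee_pos"]; W=lambda yy,z:q+M[:,0]*(24+yy)+np.array([0,0,z-95])
cv2.polylines(im,[np.array([pt(W(*s)) for s in((-35,0),(35,0),(35,130),(-35,130))])],True,(0,255,0),1)
b=np.radians(-10.5); tx=np.array([np.cos(b),np.sin(b),0]); ty=np.array([-np.sin(b),np.cos(b),0]); T=np.array([453.6,-294,60])
cv2.polylines(im,[np.array([pt(T+a*tx+c*ty) for a,c in((-56,-20),(-22,-20),(-22,68),(-56,68))])],True,(0,255,255),1)
cv2.imwrite("pics/ab.png",im)
E
```

```text
t: 7.55
ee_pos: [423.1, -287.8, 178.3]
orientation: [-2.416, -2.007, 0.0]
ft_force: [0.1, 0.1, -0.9]
width: 3.6
grasp_force: 30.0
t: 8.55
ee_pos: [423.4, -288.5, 179.2]
orientation: [-2.417, -2.007, 0.0]
ft_force: [-0.2, 0.0, -0.1]
width: 3.7
grasp_force: 30.0
[ 423.35567295 -288.51285445  179.15426693] [-0.15665414  0.04849242 -0.10059694]
```

View pics/ab.png

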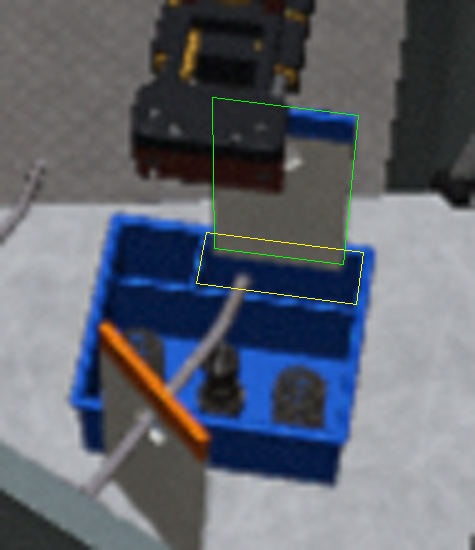

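The card's bottom edge (212–343, row 260) lines up with the pocket rim opening (197–363), and the overlays agree to about a pixel. Lowering.

```bash
python3 -m creep '[{"translation":[0,0,8],"angular":[0,0,0],"jaw":0},{"translation":[0,0,16],"angular":[0,0,0],"jaw":0},{"translation":[0,0,24],"angular":[0,0,0],"jaw":0},{"translation":[0,0,32],"angular":[0,0,0],"jaw":0},{"translation":[0,0,38],"angular":[0,0,0],"jaw":0},{"translation":[0,0,43],"angular":[0,0,0],"jaw":0},{"translation":[0,0,48],"angular":[0,0,0],"jaw":0},{"translation":[0,0,48],"angular":[0,0,0],"jaw":0}]'
python3 -c "
from h import *
o=ctrl.get_obs();print(o['ft_force'],o['moment'])"
```

```text
t: 9.6
ee_pos: [423.2, -288.4, 130.8]
orientation: [-2.417, -2.006, 0.0]
ft_force: [-0.5, 0.7, -0.6]
width: 3.9
grasp_force: 30.0
[-0.49598366  0.65924928 -0.64207396] [-0.06831775 -0.06586911 -0.00573185]
```

Force is still at the card's weight only. Continuing, down to just above the floor.

```bash
python3 -m creep '[{"translation":[0,0,5],"angular":[0,0,0],"jaw":0},{"translation":[0,0,10],"angular":[0,0,0],"jaw":0},{"translation":[0,0,15],"angular":[0,0,0],"jaw":0},{"translation":[0,0,19],"angular":[0,0,0],"jaw":0},{"translation":[0,0,22],"angular":[0,0,0],"jaw":0},{"translation":[0,0,25],"angular":[0,0,0],"jaw":0},{"translation":[0,0,27],"angular":[0,0,0],"jaw":0},{"translation":[0,0,27],"angular":[0,0,0],"jaw":0}]'
python3 -c "
from h import *
o=ctrl.get_obs();print(o['ft_force'],o['moment'])"
```

```text
t: 10.6
ee_pos: [423.3, -288.5, 104.1]
orientation: [-2.417, -2.007, 0.0]
ft_force: [-0.1, -0.6, -0.8]
width: 4.0
grasp_force: 30.0
[-0.08829625 -0.64414529 -0.81181499] [-0.07252731 -0.03998969 -0.03098026]
```

```bash
python3 -m creep '[{"translation":[0,0,1],"angular":[0,0,0],"jaw":0},{"translation":[0,0,1.5],"angular":[0,0,0],"jaw":0},{"translation":[0,0,2],"angular":[0,0,0],"jaw":0},{"translation":[0,0,2.5],"angular":[0,0,0],"jaw":0},{"translation":[0,0,3],"angular":[0,0,0],"jaw":0},{"translation":[0,0,3.5],"angular":[0,0,0],"jaw":0},{"translation":[0,0,4],"angular":[0,0,0],"jaw":0},{"translation":[0,0,4],"angular":[0,0,0],"jaw":0}]'
python3 -c "
from h import *
o=ctrl.get_obs();print(o['ft_force'],o['moment'],o['ee_pos'])"
```

```text
t: 11.6
ee_pos: [423.3, -288.5, 100.1]
orientation: [-2.417, -2.007, 0.0]
ft_force: [1.0, 0.2, -1.5]
width: 3.9
grasp_force: 30.0
[ 1.04961697  0.19055432 -1.48155571] [-0.03553139 -0.03167782 -0.02024409] [ 423.32751669 -288.50665339  100.12500537]
```

```bash
python3 -m creep '[{"translation":[0,0,0.3],"angular":[0,0,0],"jaw":0},{"translation":[0,0,0.6],"angular":[0,0,0],"jaw":0},{"translation":[0,0,0.9],"angular":[0,0,0],"jaw":0},{"translation":[0,0,1.2],"angular":[0,0,0],"jaw":0},{"translation":[0,0,1.5],"angular":[0,0,0],"jaw":0},{"translation":[0,0,1.8],"angular":[0,0,0],"jaw":0},{"translation":[0,0,2],"angular":[0,0,0],"jaw":0},{"translation":[0,0,2],"angular":[0,0,0],"jaw":0}]'
python3 -c "
from h import *
o=ctrl.get_obs();print(o['ft_force'],o['moment'],o['ee_pos'])"
```

```text
t: 12.6
ee_pos: [423.5, -288.7, 98.9]
orientation: [2.417, 2.007, 0.0]
ft_force: [-1.0, 0.1, 8.3]
width: 3.7
grasp_force: 30.0
[-0.97666263  0.14430505  8.32904154] [0.31407664 0.52978416 0.03373814] [ 423.48682086 -288.69761401   98.90541835]
```

Contact at 8 N, at the expected height. Easing back slightly and opening.

```bash
python3 -m creep '[{"translation":[0,0,-0.6],"angular":[0,0,0],"jaw":0},{"translation":[0,0,-0.6],"angular":[0,0,0],"jaw":0},{"translation":[0,0,-0.6],"angular":[0,0,0],"jaw":0.06},{"translation":[0,0,-0.6],"angular":[0,0,0],"jaw":0.08},{"translation":[0,0,-0.6],"angular":[0,0,0],"jaw":0.11},{"translation":[0,0,-0.6],"angular":[0,0,0],"jaw":0.16},{"translation":[0,0,-0.6],"angular":[0,0,0],"jaw":0.24},{"translation":[0,0,-0.6],"angular":[0,0,0],"jaw":0.34}]'
python3 -c "
from h import *
o=ctrl.get_obs();print(o['ft_force'],o['moment'],o['ee_pos'],o['width'])"
```

```text
t: 13.6
ee_pos: [423.4, -288.5, 98.8]
orientation: [2.417, 2.007, 0.0]
ft_force: [-0.4, -0.0, 0.3]
width: 27.2
grasp_force: 0.0
[-0.36910473 -0.02988495  0.34922187] [-0.00227187 -0.10608995  0.01442672] [ 423.39127484 -288.54708053   98.78475496] 27.1929569679777
```

```bash
python3 -m creep '[{"translation":[0,0,0],"angular":[0,0,0],"jaw":0.45},{"translation":[0,0,0],"angular":[0,0,0],"jaw":0.6},{"translation":[0,0,0],"angular":[0,0,0],"jaw":0.6},{"translation":[0,0,-8],"angular":[0,0,0],"jaw":0.6},{"translation":[0,0,-20],"angular":[0,0,0],"jaw":0.6},{"translation":[0,0,-40],"angular":[0,0,0],"jaw":0.6},{"translation":[0,0,-75],"angular":[0,0,0],"jaw":0.6},{"translation":[0,0,-120],"angular":[0,0,0],"jaw":0.6}]'
python3 - <<'E'
from h import *
o=ctrl.get_obs();print(o['ft_force'],o['ee_pos'])
a=ctrl.get_image("scene")[100:270,160:330,::-1]
cv2.imwrite("pics/end.png",cv2.resize(a,None,fx=3.5,fy=3.5,interpolation=cv2.INTER_CUBIC))
E
```

```text
t: 14.6
ee_pos: [422.9, -288.2, 220.2]
orientation: [-2.416, -2.006, 0.0]
ft_force: [0.3, -1.1, 1.2]
width: 52.7
grasp_force: 0.0
[ 0.25268786 -1.09455799  1.20872006] [ 422.92279681 -288.23419921  220.18511935]
```

View pics/end.png

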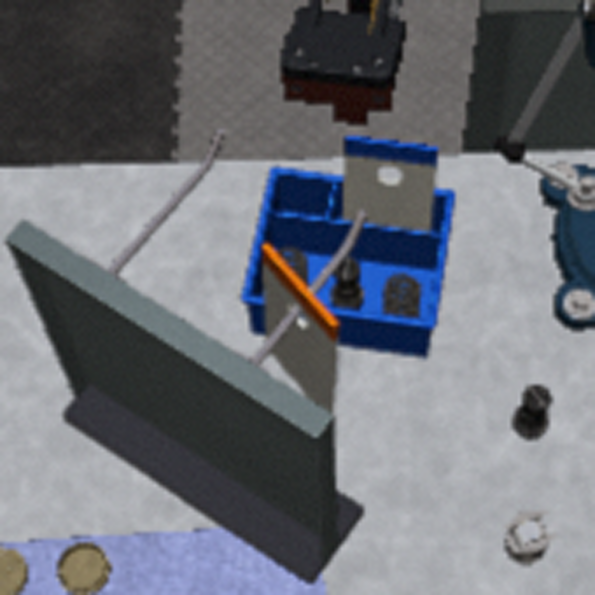

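The card stands eye-up in the pocket (eye at (390,175)). The orange card still hangs, the plunger and tappet haven't moved, and the gripper is clear. Handing in.

```bash
python3 -c "
from workcell import ctrl
print(ctrl.close_job())"
```

```text
the job is handed in; nothing more can be done
None
```

The brass-cap card came off its peg without forcing it and now stands eye up on the floor of the tote's narrow pocket; the other card, plunger and tappet are where they were, and the job is handed in at about 15 s.

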